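Lock the stud and hold the try square in the corner

TASK

The stud on the squaring jig slides loosely: first tighten its red clamp knob clockwise, with the stud left where it stands, so that the bar of the knob ends up across the board. Then take the try square out of its rest by the wooden stock and stand it on the jig board, in line with the board, and press it into the corner until the stock lies flat on the board and the blade's edge touches the middle of the stud face. Finish there, still gripping the square and keeping it pressed lightly against board and stud, without shifting the stud or disturbing the other tools.

Things in the scene. Friction and masses are not known exactly. Their poses are not given: they have to be found in the camera images.
- board_top (a point): Squaring jig, fixed to the bench: plywood board 100 mm wide (x), 380 mm long (y), 18 mm thick. The point lies on its top, on the long centre line; the board runs from 170 mm on the -y side to 210 mm on the +y side. y points along the board to the stud end, z up. A flush aluminium track runs in the top.
- stud_face (a point): Wooden stud, a post 46 mm wide (x), 25 mm thick (y), 116 mm tall above the board. Axes as the board's. The point lies in the middle of its upright face that looks to -y (the empty part of the board), 76 mm above the board. The face is flat from 36 to 116 mm above the board; below, the stud is cut back 6 mm so that the end of the square's stock does not foul it.
- stud: Carriage that bears the stud; origin on the board top under the stud face. It slides along the board, at most 30 mm either way. The clamp block behind the stud is 60 mm wide, reaches to 140 mm behind the face, and its top is 46 mm above the board. Loose, about 2 N slides the carriage; tight, it withstands about 20 N.
- clamp_knob_grip (a point): Grip point in the bar of the red clamp knob on the clamp block, on its upright axis, 100 mm behind the stud face (+y), 83 mm above the board. The bar is 42 mm long, 14 mm thick, 32 mm high, its top 7 mm above the point. It lies along this frame's x, which turns with the knob: along the board when loose, across it when tight. z up.
- clamp_knob (a joint): Angle of the clamp knob, rad: 0 to 0.15 (loose) at the start, grows clockwise seen from above, stop at 1.5. It bites from about 0.3 and is tight above 1.05. It resists with about 0.2 N m and stays where it is left.
- square_stock (a point): Place to grip the try square: inside its wooden stock, half-way up (14 mm above its underside), in the middle of its 16 mm thickness, 38 mm from its middle towards the free end. x points up along the blade; y level along the stock to the end with the blade; z level across the thickness. Seated, this point is 94 mm before the stud face and 14 mm above the board.
- try_square: Try square, 0.24 kg, standing on its stock in a rest. Stock 115 mm long (y), 28 mm high (x), 16 mm thick (z). Steel blade 32 mm wide, 2 mm thick, at the +y end, to 185 mm above the underside. Its outer edge, which touches the stud, is 94 mm along y from square_stock; the stock end stands out 1.5 mm more. Origin 92.5 mm above the underside, middle of the stock's length, 8 mm to one side.
- rest: Wooden rest for the square, fixed, 70 x 145 mm (x, y), origin at the middle of its underside. Its floor is 12 mm above the bench; 14 mm high cheeks hold the +y half of the stock with 1 mm play a side, with a stop at the +y end. The -y half, where the square is gripped, is open at both sides. Lift the square straight up to free it.
- tape_measure: Yellow tape measure 32 x 76 x 58 mm, loose on the bench, to be left alone; origin at the middle of its underside.
- offcut_2: Wood offcut 42 x 160 x 30 mm, loose on the bench, to be left alone; origin at the middle of its underside.
Not all that is in view belongs to the job. Of the things like the try_square, leave any that is turquoise; of the rest the smaller one is meant.

How it is judged:
By the outcome, as a careful person would: the job done as asked, in the order asked, and still so for the second after the job is handed in, while the arm keeps its last pose, push and grip.
It also fails if it takes over 54 s, if anything falls off the work surface, if the arm or the gripper's body presses on something with over 40 N, if the wrist force passes 120 N, or if a joint passes its speed limit or range.

ROBOT

A 6-joint arm with a two-finger parallel gripper is mounted at the origin on a cart in front of the work surface, level with it; the furniture and walls round the work are solid. World frame = base frame: x ahead of the robot, y to its left, z up, the work surface at z = 0. Lengths are in m, angles in rad, forces in N, time in s.
With the tool pointing down it reaches from about 0.225 to 0.875 m from the base axis. Payload 3.4 kg.
Tool frame: the origin (TCP) lies midway between the tips of the shut fingers; the grasp point (between the pads) lies 19 mm behind it (manip.pinch_z is the distance from the TCP to the grasp point, in m); z points along the fingers, y is the line along which they close (so a half turn about z gives the same grasp; the last joint's range is limited). The gripper opens to 85 mm and grips with 20 to 120 N. Pads are 22 mm wide; open, the fingers measure 114 mm over their backs; the gripper's body (76 mm by 85 mm) begins 54 mm behind the grasp point. The pads swing forward as they close: fully open they stand 13 mm farther back than shut.
Start: joints at [1.044, 0.276, 1.505, -0, 1.361, -0.121], TCP at [0.227, 0.528, 0.231] pointing down, gripper open.
Joint ranges: [-2.89, 2.89], [-0.75, 2.08], [0.22, 2.7], [-1.18, 4.32], [0.11, 2.71], [-2.7, 2.7]. Speed limits (rad/s): [2.57, 2.57, 3.14, 3.14, 3.14, 3.14].

INTERFACE

Orientations are given as a unit quaternion [w, x, y, z].
In Python, from rig import manip gives the robot as it stands.
- The arm moves only by the tool carry_out, never from a script. Its arguments are lists of equal length, an entry for each row: "delta_pos": the shift along the tool's x, y, z scaled (see below), a list of three; "turn": the turn, a rotation vector about the tool's x, y, z scaled (see below), a list of three; "claw": the closure, from -1 (fully open) to 1 (shut). A call has 1 to 12 rows; each row is the pose to reach, as a shift and turn from the pose commanded when the call began, along the tool's axes at that moment; what a row does not reach only later rows make up. The controller multiplies each number of a shift by 400 mm and each number of a turn by 30 degrees. A row lasts 1/10 s, in which the tool goes at most 50 mm and 8.59 degrees, less where a joint would pass 70% of its speed; a pose out of reach is approached as far as the arm can. A call with a number of a shift or a turn outside -1 to 1 is refused whole. A call with a gripper value outside its range is refused whole. The fingers move at their own pace and stop on an object; "force" is the grip in N (left out, the last holds). Time passes only in rows, so rows that repeat a pose let the fingers close. It gives the time, the measured TCP pose, the force, the opening and the grip force at its end, in the units of the state.
- manip.get_state(): the state, without advancing time (a new reading comes with each control period).
- manip.get_image(name): name is "side" or "top" or "wrist"; returns a dict with "image" (420x560x3 uint8, red, green, blue), "z_map" (420x560 float32, m along the optical axis (not along the pixel's ray), 0 where there is no reading), "fx", "fy", "cx", "cy" (pixels), "world_to_cam" (4x4, takes a point from world to camera coordinates). Camera axes: x right, y down, z forward; pixel columns grow to the right and rows downward; lengths in m; the calibration is good to about 2 mm. A picture is of the moment at which its call begins.
- manip.sign_off(): hands the job in; it is judged then, once.
Trained networks look in the newest picture that a camera, given by its name, has taken for a name from the list of things; names that differ only in an ending like _2 or _b are one class to them, and where a whole thing is asked for, a point or a joint stands for the part that bears it (a point fixed in the world has none). Each returns a list of dicts, best first, with "score" (0 to 1); they miss things now and then, are a little off and sometimes report something else, mostly with a low value. They report only what shows in the picture. A call takes as long as a camera call. They do not tell look-alikes from the thing itself.
- manip.spot_in(camera, query): "point" ([x, y, z] in m, in world coordinates, good to about 4 mm: the middle of the surface that is visible of it).
- manip.place_of(camera, query): "point" ([x, y, z] in m, in world coordinates, good to about 4 mm: a listed point, or the origin of a listed thing).
The state is a dict: "clock": time; "qpos": joint angles; "qd": joint speeds; "effort": joint torques, N m; "position": TCP position; "ee_rot": TCP orientation; "contact_force": force on the tool from outside, world axes, zero at the start; "moment": the same for the moment, N m; "width": finger opening in m; "gripper_force": force on a finger pad.
Only numpy, scipy, OpenCV 4.12 (cv2) and the standard library are available. Lean on these libraries where they do the work, as an engineer would, in place of code of your own. Each camera call takes 0.05 s, during which the arm holds its last target. There are 200 camera calls.

## Working session

There is one attempt and no reset: what is moved stays moved. The work goes in short steps, Python scripts to look and compute and a tool call to move; the robot and the scene stay as the last step left them, time stands still between calls to the robot, and variables do not carry over. Pictures are saved under pics/ and viewed, at most 10 in all, crops included, and the job is handed in when it is done.

Besides the shell and the picture viewer there is one more tool, called after ">>>" as name(argument=value, ...) on one line, values as JSON. carry_out: Moves the arm, as the interface text tells. Shifts and turns lie within -1 to 1; 1 stands for 400 mm of shift or 30 degrees of turn. Its arguments: {"type":"object","properties":{"delta_pos":{"type":"array","items":{"type":"array","items":{"type":"number","minimum":-1,"maximum":1}}},"turn":{"type":"array","items":{"type":"array","items":{"type":"number","minimum":-1,"maximum":1}}},"claw":{"type":"array","items":{"type":"number"}},"force":{"type":"number"}},"required":["delta_pos","turn","claw"]}

```bash
mkdir -p pics; ls; cat > h.py <<'E'
from rig import manip
import numpy as np, cv2
from scipy.spatial.transform import Rotation as R
def save(im,name): cv2.imwrite('pics/'+name,cv2.cvtColor(im['image'],cv2.COLOR_RGB2BGR))
def cloud(im):
    z=im['z_map']; v,u=np.mgrid[:z.shape[0],:z.shape[1]]
    P=np.stack([(u-im['cx'])/im['fx']*z,(v-im['cy'])/im['fy']*z,z],-1)
    T=np.linalg.inv(im['world_to_cam']); W=P@T[:3,:3].T+T[:3,3]; W[z==0]=np.nan; return W
def px(im,p):
    c=im['world_to_cam']@np.r_[p,1]; return np.round([im['fx']*c[0]/c[2]+im['cx'],im['fy']*c[1]/c[2]+im['cy']])
def pose():
    s=manip.get_state(); q=s['ee_rot']; return np.array(s['position']),R.from_quat([q[1],q[2],q[3],q[0]])
E
python3 - <<'E'
from h import *
for c in ['top','side']:
    im=manip.get_image(c); save(im,c+'0.png')
    np.savez(c+'0.npz',**im)
    for q in ['board_top','stud_face','clamp_knob_grip','square_stock','try_square','rest','tape_measure','offcut_2','stud']:
        print(c,q,[(np.round(d['point'],3).tolist(),round(d['score'],2),px(im,d['point']).tolist()) for d in manip.place_of(c,q)])
p,r=pose();print(p,r.as_matrix().round(3),manip.pinch_z, manip.get_state()['clock'])
E
```

```text
pics
top board_top [([0.533, 0.05, 0.018], 0.66, [224.0, 217.0])]
top stud_face [([0.533, 0.054, 0.094], 0.83, [220.0, 215.0])]
top clamp_knob_grip [([0.53, 0.154, 0.1], 0.66, [191.0, 216.0]), ([0.483, -0.316, 0.002], 0.55, [325.0, 230.0])]
top square_stock [([0.346, -0.132, 0.01], 0.7, [275.0, 268.0]), ([0.426, -0.763, 0.019], 0.64, [449.0, 244.0]), ([0.482, -0.353, 0.028], 0.52, [336.0, 229.0])]
top try_square [([0.406, -0.721, 0.117], 0.73, [448.0, 248.0]), ([0.372, -0.164, 0.093], 0.6, [284.0, 260.0]), ([0.491, -0.317, 0.104], 0.56, [328.0, 225.0]), ([0.531, 0.054, 0.098], 0.4, [220.0, 215.0])]
top rest [([0.533, 0.44, 0.001], 0.66, [118.0, 219.0]), ([0.484, -0.318, 0.0], 0.6, [325.0, 230.0])]
top tape_measure [([0.655, -0.252, -0.003], 0.57, [306.0, 184.0])]
top offcut_2 [([0.533, 0.438, -0.002], 0.74, [119.0, 219.0])]
top stud [([0.53, 0.055, 0.015], 0.81, [223.0, 218.0]), ([0.654, -0.254, -0.003], 0.35, [307.0, 184.0])]
side board_top [([0.529, 0.045, 0.016], 0.76, [269.0, 213.0])]
side stud_face [([0.529, 0.052, 0.096], 0.96, [268.0, 194.0])]
side clamp_knob_grip []
side square_stock [([0.426, -0.77, 0.014], 0.85, [310.0, 352.0]), ([0.48, -0.36, 0.025], 0.66, [285.0, 264.0]), ([0.352, -0.133, 0.014], 0.62, [233.0, 240.0])]
side try_square [([0.372, -0.159, 0.092], 0.91, [239.0, 223.0]), ([0.49, -0.319, 0.104], 0.8, [285.0, 236.0]), ([0.407, -0.725, 0.12], 0.71, [298.0, 308.0])]
side rest [([0.482, -0.317, 0.004], 0.8, [282.0, 262.0])]
side tape_measure [([0.653, -0.249, 0.002], 0.73, [324.0, 247.0]), ([0.533, 0.428, 0.0], 0.58, [249.0, 183.0])]
side offcut_2 [([0.531, 0.432, 0.002], 0.57, [249.0, 182.0])]
side stud [([0.53, 0.05, 0.016], 0.89, [269.0, 213.0])]
[0.22702029 0.52833847 0.23132713] [[-0.919  0.395  0.   ]
 [ 0.395  0.919  0.   ]
 [-0.     0.    -1.   ]] 0.0187 1.0
```

```bash
python3 - <<'E'
from h import *
a=cv2.imread('pics/top0.png')[140:300,80:480]; b=cv2.imread('pics/side0.png')[150:400,180:380]
cv2.imwrite('pics/c0.png',np.vstack([cv2.resize(a,(800,320),interpolation=cv2.INTER_CUBIC),np.hstack([cv2.resize(b[:140],(400,280)),cv2.resize(b[60:200],(400,280))])]))
E
```

```text
(no output)
```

View pics/c0.png

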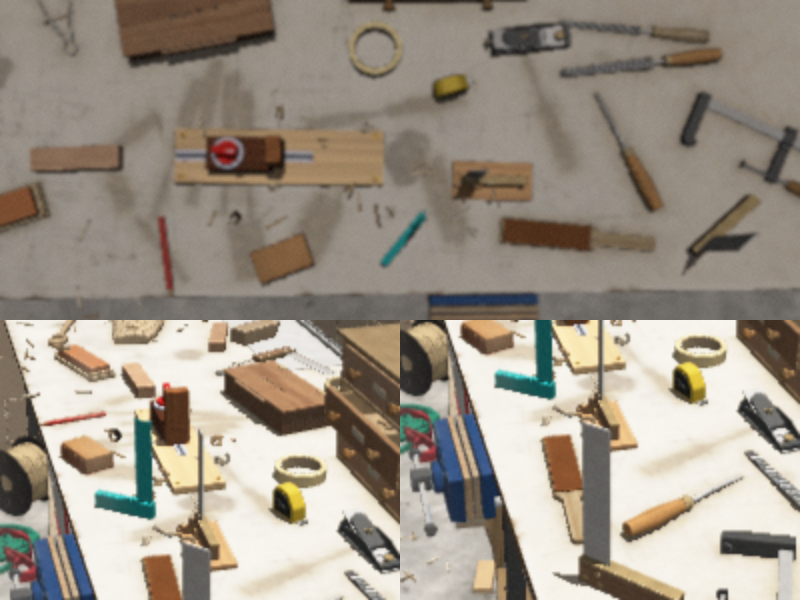

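View pics/side0.png

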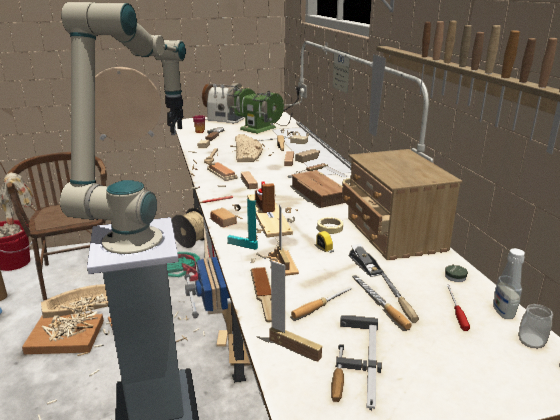

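```bash
python3 - <<'E'
from h import *
im=dict(np.load('top0.npz')); W=cloud(im)
def rect(c,h,zl,zh,col=None):
    m=(abs(W[...,0]-c[0])<h[0])&(abs(W[...,1]-c[1])<h[1])&(W[...,2]>zl)&(W[...,2]<zh)
    P=W[m][:,:2]; r=cv2.minAreaRect((P*1000).astype(np.float32)); print(c,len(P),r, W[m][:,2].mean())
rect((.53,.07),(.08,.26),.010,.03)
rect((.53,.1),(.05,.1),.115,.15)
rect((.53,.15),(.05,.08),.05,.075)
rect((.483,-.318),(.06,.1),.006,.02)
rect((.483,-.318),(.06,.1),.03,.05)
rect((.483,-.318),(.06,.1),.1,.25)
w=manip.get_image('wrist'); p,r=pose()
T=np.linalg.inv(w['world_to_cam']); print('cam in tool',r.inv().apply(T[:3,3]-p),(r.inv().as_matrix()@T[:3,:3]).round(2),w['fx'],w['cx'],w['cy'])
E
```

```text
(0.53, 0.07) 2258 ((530.0779418945312, 68.89326477050781), (157.46682739257812, 514.8056640625), 0.4093224108219147) 0.018871045288145014
(0.53, 0.1) 116 ((529.0585327148438, 110.14222717285156), (45.39924621582031, 117.26233673095703), 0.4453780949115753) 0.13243800672256326
(0.53, 0.15) 393 ((531.600830078125, 130.75430297851562), (120.672607421875, 60.52414321899414), 88.94060516357422) 0.06512987692298182
(0.483, -0.318) 687 ((482.8449401855469, -318.42364501953125), (119.02933502197266, 199.10916137695312), 0.6499294638633728) 0.011864867990721643
(0.483, -0.318) 142 ((468.58203125, -311.153076171875), (122.5965347290039, 49.10978698730469), 83.16700744628906) 0.0410484492051328
(0.483, -0.318) 31 ((482.7223815917969, -278.5394287109375), (31.037412643432617, 1.9210946559906006), 85.80410766601562) 0.16013615497881376
cam in tool [ 7.75256755e-02  1.01160451e-04 -1.43280063e-01] [[-0.   -0.95 -0.3 ]
 [ 1.   -0.    0.  ]
 [-0.   -0.3   0.95]] 292.25330794434166 277.30663134158857 207.56785432839462
```

>>> carry_out(delta_pos=[[-0.9,-0.47,0],[-0.9,-0.47,0],[-0.9,-0.47,0],[-0.9,-0.47,0],[-0.9,-0.47,0],[-0.9,-0.47,0],[-0.9,-0.47,0],[-0.9,-0.47,0],[-0.9,-0.47,0]], turn=[[0,0,1],[0,0,1],[0,0,1],[0,0,1],[0,0,1],[0,0,1],[0,0,1],[0,0,1],[0,0,1]], claw=[-1,-1,-1,-1,-1,-1,-1,-1,-1])

```text
clock: 1.95
position: [0.4872, 0.2092, 0.2313]
ee_rot: [0.002, 0.451, 0.893, -0.0]
contact_force: [-0.2, -0.3, -0.3]
width: 0.0854
gripper_force: 0.0
```

>>> carry_out(delta_pos=[[0,0,0],[0,0,0],[0,0,0],[0,0,0],[0,0,0]], turn=[[0,0,1],[0,0,1],[0,0,1],[0,0,1],[0,0,1]], claw=[-1,-1,-1,-1,-1])

```text
clock: 2.45
position: [0.4831, 0.214, 0.2313]
ee_rot: [-0.0, 0.664, 0.748, 0.0]
contact_force: [0.4, -0.1, -0.6]
width: 0.0851
gripper_force: 0.0
```

>>> carry_out(delta_pos=[[-0.16,0.1,0.05],[-0.16,0.1,0.05],[-0.16,0.1,0.05],[-0.16,0.1,0.05]], turn=[[0,0,0.22],[0,0,0.22],[0,0,0.22],[0,0,0.22]], claw=[-1,-1,-1,-1])

```text
clock: 2.85
position: [0.5305, 0.1548, 0.211]
ee_rot: [-0.001, 0.706, 0.708, -0.0]
contact_force: [-0.2, 0.4, 0.9]
width: 0.0856
gripper_force: 0.0
```

```bash
cat > look.py <<'E'
from h import *
import sys
im=manip.get_image('wrist'); save(im,sys.argv[1]+'.png'); np.savez(sys.argv[1]+'.npz',**im)
p,r=pose(); print(p.round(4),r.as_matrix().round(3).tolist(),manip.get_state()['clock'])
for q in sys.argv[2:]:
    print(q,[(np.round(d['point'],4).tolist(),round(d['score'],2)) for d in manip.place_of('wrist',q)])
E
python3 look.py w1 clamp_knob_grip stud_face board_top stud
python3 - <<'E'
from h import *
im=dict(np.load('w1.npz')); W=cloud(im); I=im['image'].astype(int)
red=(I[...,0]>120)&(I[...,1]<70)&(I[...,2]<70)&(W[...,2]>.1)&(W[...,2]<.115)
print('knob',cv2.minAreaRect((W[red][:,:2]*1000).astype(np.float32)),red.sum(),W[red][:,2].mean())
def rect(n,m): print(n,m.sum(),cv2.minAreaRect((W[m][:,:2]*1000).astype(np.float32)),W[m][:,2].mean(),W[m][:,:2].min(0),W[m][:,:2].max(0))
z=W[...,2]
near=(abs(W[...,0]-.53)<.1)
rect('stud',near&(z>.128)&(z<.14)&(W[...,1]<.1)&(W[...,1]>.03)); rect('block',near&(z>.058)&(z<.07)&(W[...,1]>.08)); rect('board',near&(z>.013)&(z<.023))
E
```

```text
[0.5303 0.1552 0.2113] [[-0.003, 1.0, -0.001], [1.0, 0.003, 0.001], [0.001, -0.001, -1.0]] 2.9
clamp_knob_grip [([0.5325, 0.1538, 0.1004], 0.67)]
stud_face [([0.5277, 0.0526, 0.0937], 0.81)]
board_top []
stud [([0.5356, 0.0515, 0.0194], 0.79)]
knob ((532.5328979492188, 148.55181884765625), (31.0844783782959, 13.390643119812012), 82.96002197265625) 206 0.10816817790324627
stud 1399 ((530.9578247070312, 66.07950592041016), (25.702905654907227, 45.484291076660156), 88.5914535522461) 0.13398999989200494 [0.50835494 0.05309232] [0.55389378 0.07946458]
block 3667 ((532.82861328125, 136.3753204345703), (113.82103729248047, 59.12651062011719), 88.67713165283203) 0.0646750030197636 [0.50208877 0.08002527] [0.56354605 0.19370255]
board 12374 ((530.5932006835938, 82.68182373046875), (185.0260009765625, 360.3520202636719), 6.487467288970947) 0.018627824242030237 [ 0.43008256 -0.09787025] [0.62511932 0.25944085]
```

View pics/w1.png

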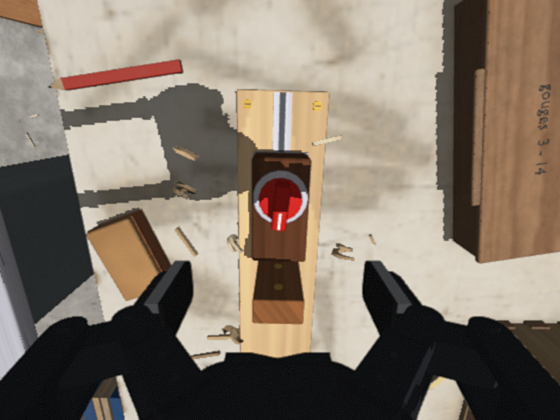

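>>> carry_out(delta_pos=[[-0.004,0.006,0.1],[-0.004,0.006,0.2],[-0.004,0.006,0.28],[-0.004,0.006,0.32],[-0.004,0.006,0.32],[-0.004,0.006,0.32],[-0.004,0.006,0.32],[-0.004,0.006,0.32],[-0.004,0.006,0.32],[-0.004,0.006,0.32],[-0.004,0.006,0.32]], turn=[[0,0,0.23],[0,0,0.23],[0,0,0.23],[0,0,0.23],[0,0,0.23],[0,0,0.23],[0,0,0.23],[0,0,0.23],[0,0,0.23],[0,0,0.23],[0,0,0.23]], claw=[-1,-1,-1,-1,-1,1,1,1,1,1,1], force=30)

```text
clock: 4.2
position: [0.5332, 0.1531, 0.0841]
ee_rot: [0.0, 0.747, 0.664, 0.0]
contact_force: [-1.8, -0.3, 5.3]
width: 0.0135
gripper_force: 33.3
```

>>> carry_out(delta_pos=[[0,0,0],[0,0,0],[0,0,0],[0,0,0],[0,0,0],[0,0,0]], turn=[[0,0,0.2],[0,0,0.4],[0,0,0.6],[0,0,0.8],[0,0,1],[0,0,1]], claw=[1,1,1,1,1,1])

```text
clock: 4.8
position: [0.5335, 0.153, 0.0842]
ee_rot: [0.0, 0.894, 0.447, 0.001]
contact_force: [-1.3, -0.4, 4.9]
width: 0.0132
gripper_force: 33.2
```

>>> carry_out(delta_pos=[[0,0,0],[0,0,0],[0,0,0],[0,0,0],[0,0,0],[0,0,0]], turn=[[0,0,0.2],[0,0,0.4],[0,0,0.6],[0,0,0.8],[0,0,1],[0,0,1]], claw=[1,1,1,1,1,1])

```text
clock: 5.4
position: [0.5338, 0.1527, 0.0842]
ee_rot: [0.0, 0.98, 0.201, 0.001]
contact_force: [-0.4, -1.5, 4.6]
width: 0.0133
gripper_force: 33.2
```

>>> carry_out(delta_pos=[[0,0,0],[0,0,0],[0,0,0],[0,0,0],[0,0,0],[0,0,0]], turn=[[0,0,0.2],[0,0,0.4],[0,0,0.57],[0,0,0.65],[0,0,0.65],[0,0,0.65]], claw=[1,1,1,1,1,1])

```text
clock: 6.0
position: [0.5338, 0.1525, 0.0842]
ee_rot: [0.0, 0.999, 0.033, 0.001]
contact_force: [-1.0, -2.1, 5.8]
width: 0.0136
gripper_force: 33.2
```

```bash
python3 - <<'E'
from h import *
s=manip.get_state();p,r=pose();M=r.as_matrix();print(p,np.degrees(np.arctan2(M[1,1],M[0,1])),s['contact_force'],s['moment'],s['width'],s['clock'],s['qpos'])
E
```

```text
[0.53375473 0.15245518 0.08418667] -86.24089835790069 [-0.97902204 -2.11393742  5.79152612] [-0.3812148   0.1320645  -0.08697368] 0.013572815699625748 6.0 [ 1.53638650e-01  3.67691637e-01  1.76578034e+00 -1.37557766e-03
  1.00678733e+00  1.65956011e+00]
```

>>> carry_out(delta_pos=[[0,0,0],[0,0,0],[0,0,0],[0,0,0],[0,0,-0.1],[0,0,-0.2],[0,0,-0.3],[0,0,-0.38],[0,0,-0.38],[0,0,-0.38]], turn=[[0,0,0],[0,0,0],[0,0,0],[0,0,0],[0,0,0],[0,0,0],[0,0,-0.3],[0,0,-0.6],[0,0,-0.9],[0,0,-1]], claw=[-0.3,-0.3,-0.3,-0.3,-0.3,-0.3,-0.3,-0.3,-0.3,-0.3])

```text
clock: 7.0
position: [0.5338, 0.1532, 0.2369]
ee_rot: [0.0, 0.956, 0.292, 0.002]
contact_force: [-0.1, -1.0, 0.0]
width: 0.0555
gripper_force: 0.0
```

>>> carry_out(delta_pos=[[0,0,0],[0,0,0],[0,0,0],[0,0,0],[0,0,0]], turn=[[0,0,-0.3],[0,0,-0.6],[0,0,-0.9],[0,0,-1],[0,0,-1]], claw=[-0.3,-0.3,-0.3,-0.3,-0.3])

```text
clock: 7.5
position: [0.5331, 0.1531, 0.2351]
ee_rot: [-0.0, 0.849, 0.528, -0.0]
contact_force: [0.1, -0.0, 0.4]
width: 0.0556
gripper_force: 0.0
```

>>> carry_out(delta_pos=[[0,0,0],[0,0,0],[0,0,0],[0,0,0],[0,0,0]], turn=[[0,0,-0.3],[0,0,-0.6],[0,0,-0.85],[0,0,-0.85],[0,0,-0.85]], claw=[-0.3,-0.3,-0.3,-0.3,-0.3])

```text
clock: 8.0
position: [0.5331, 0.153, 0.2352]
ee_rot: [-0.0, 0.713, 0.701, -0.0]
contact_force: [-0.8, 0.2, 0.4]
width: 0.0555
gripper_force: 0.0
```

```bash
python3 look.py w2 stud_face
python3 - <<'E'
from h import *
im=dict(np.load('w2.npz')); W=cloud(im); I=im['image'].astype(int)
red=(I[...,0]>120)&(I[...,1]<70)&(I[...,2]<70)&(W[...,2]>.1)&(W[...,2]<.115)
print('knob',cv2.minAreaRect((W[red][:,:2]*1000).astype(np.float32)),red.sum(),W[red][:,2].mean())
def rect(n,m): print(n,m.sum(),cv2.minAreaRect((W[m][:,:2]*1000).astype(np.float32)),W[m][:,2].mean(),W[m][:,:2].min(0),W[m][:,:2].max(0))
z=W[...,2]
near=(abs(W[...,0]-.53)<.1)
rect('stud',near&(z>.128)&(z<.14)&(W[...,1]<.1)&(W[...,1]>.03)); rect('block',near&(z>.058)&(z<.07)&(W[...,1]>.08)); rect('board',(abs(W[...,0]-.53)<.056)&(z>.013)&(z<.023)&(W[...,1]>-.1))
E
```

```text
[0.5332 0.1531 0.2352] [[0.016, 1.0, -0.0], [1.0, -0.016, 0.0], [0.0, -0.0, -1.0]] 8.05
stud_face [([0.5288, 0.0561, 0.0969], 0.56)]
knob ((533.2975463867188, 149.3174591064453), (38.57337951660156, 9.99086856842041), 14.379284858703613) 240 0.10846172657897274
stud 1194 ((530.6122436523438, 66.10633850097656), (26.263160705566406, 46.0078010559082), 88.51678466796875) 0.133991440908625 [0.50764953 0.05258552] [0.55341585 0.07950325]
block 3351 ((532.4453125, 136.30453491210938), (113.82227325439453, 60.00239562988281), 88.6456298828125) 0.06462545585718772 [0.50159962 0.08001416] [0.56337341 0.19362264]
board 11449 ((527.8060302734375, 79.07897186279297), (359.3927001953125, 106.7531509399414), 88.65222930908203) 0.018595950659487926 [ 0.47425919 -0.09999266] [0.58516776 0.25910476]
```

```bash
python3 -c "
import cv2;a=cv2.imread('pics/w2.png')[120:340,180:380];cv2.imwrite('pics/w2c.png',cv2.resize(a,None,fx=2.5,fy=2.5))"
```

```text
(no output)
```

View pics/w2c.png

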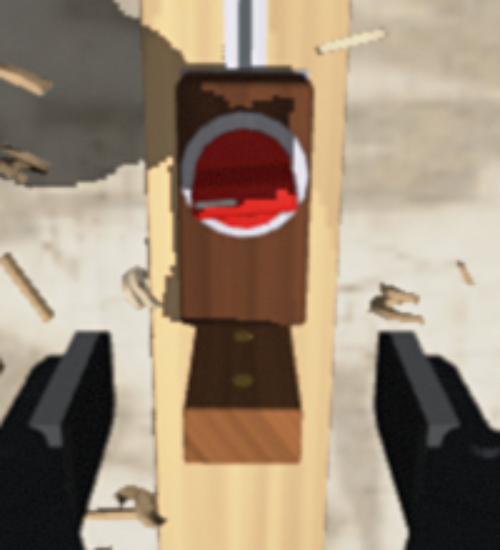

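>>> carry_out(delta_pos=[[-0.9,-0.12,0],[-0.9,-0.12,0],[-0.9,-0.12,0],[-0.9,-0.12,0],[-0.9,-0.12,0],[-0.9,-0.12,0],[-0.9,-0.12,0],[-0.9,-0.12,0],[-0.9,-0.12,0]], turn=[[0,0,0],[0,0,0],[0,0,0],[0,0,0],[0,0,0],[0,0,0],[0,0,0],[0,0,0],[0,0,0]], claw=[-0.3,-0.3,-0.3,-0.3,-0.3,-0.3,-0.3,-0.3,-0.3])

```text
clock: 9.0
position: [0.4802, -0.2081, 0.2351]
ee_rot: [-0.0, 0.713, 0.701, 0.0]
contact_force: [0.2, 0.6, -0.2]
width: 0.0557
gripper_force: 0.0
```

>>> carry_out(delta_pos=[[-0.35,0,0],[-0.35,0,0],[-0.35,0,0],[-0.35,0,0],[-0.35,0,0]], turn=[[0,0,0],[0,0,0],[0,0,0],[0,0,0],[0,0,0]], claw=[-0.3,-0.3,-0.3,-0.3,-0.3])

```text
clock: 9.5
position: [0.4792, -0.3448, 0.2348]
ee_rot: [-0.001, 0.712, 0.702, 0.001]
contact_force: [0.0, 0.2, -0.1]
width: 0.0555
gripper_force: 0.0
```

```bash
python3 look.py w3 square_stock try_square rest
python3 - <<'E'
from h import *
im=dict(np.load('w3.npz')); W=cloud(im); z=W[...,2]
near=(abs(W[...,0]-.483)<.08)&(abs(W[...,1]+.32)<.12)
def rect(n,m):
    if m.sum()>3: print(n,m.sum(),cv2.minAreaRect((W[m][:,:2]*1000).astype(np.float32)),W[m][:,2].mean(),W[m][:,:2].min(0),W[m][:,:2].max(0))
rect('floor',near&(z>.008)&(z<.016)); rect('cheek',near&(z>.02)&(z<.03)); rect('stock',near&(z>.036)&(z<.044)); rect('blade',near&(z>.06)&(z<.21))
E
```

```text
[ 0.4791 -0.3441  0.235 ] [[0.012, 1.0, -0.0], [1.0, -0.012, 0.002], [0.002, -0.0, -1.0]] 9.55
square_stock [([0.4843, -0.3554, 0.0232], 0.62)]
try_square [([0.4902, -0.3159, 0.1005], 0.9)]
rest [([0.4813, -0.3183, 0.0006], 0.88)]
floor 5437 ((460.7956237792969, -320.5240478515625), (242.7791290283203, 113.87000274658203), 87.89930725097656) 0.012496899928007213 [ 0.40303953 -0.43996094] [ 0.52007092 -0.20018503]
cheek 738 ((488.4670104980469, -266.21405029296875), (129.2269287109375, 46.75857925415039), 63.09832000732422) 0.026388409305748723 [ 0.44011323 -0.32168602] [ 0.50338812 -0.20007579]
stock 1115 ((482.2171325683594, -317.74664306640625), (114.7293930053711, 16.19356918334961), 87.53593444824219) 0.0420477283842111 [ 0.47187725 -0.37505378] [ 0.49261065 -0.26019695]
blade 300 ((483.9459533691406, -277.87542724609375), (31.616670608520508, 2.2190356254577637), 87.50588989257812) 0.1811053068377455 [ 0.48220759 -0.29371035] [ 0.48553959 -0.26207175]
```

View pics/w3.png

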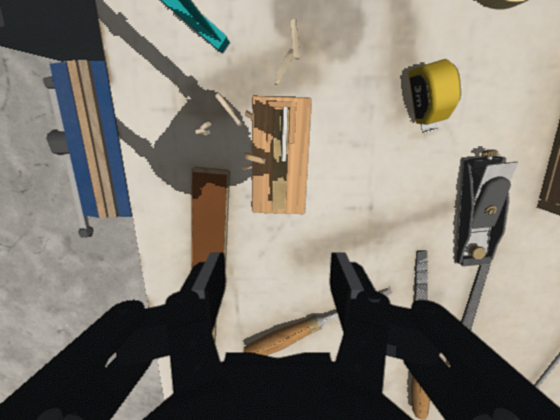

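>>> carry_out(delta_pos=[[-0.029,0.004,0.05],[-0.029,0.004,0.15],[-0.029,0.004,0.25],[-0.029,0.004,0.35],[-0.029,0.004,0.43],[-0.029,0.004,0.49],[-0.029,0.004,0.52],[-0.029,0.004,0.54],[-0.029,0.004,0.54],[-0.029,0.004,0.54]], turn=[[0,0,0.06],[0,0,0.06],[0,0,0.06],[0,0,0.06],[0,0,0.06],[0,0,0.06],[0,0,0.06],[0,0,0.06],[0,0,0.06],[0,0,0.06]], claw=[0,0,0,0,0,0,0,0,0,0])

```text
clock: 10.7
position: [0.481, -0.3583, 0.0205]
ee_rot: [0.001, 0.723, 0.691, 0.0]
contact_force: [-0.8, -0.6, -0.2]
width: 0.0428
gripper_force: 0.0
```

>>> carry_out(delta_pos=[[0,0,0],[0,0,0],[0,0,0],[0,0,0],[0,0,0],[0,0,0]], turn=[[0,0,0],[0,0,0],[0,0,0],[0,0,0],[0,0,0],[0,0,0]], claw=[1,1,1,1,1,1], force=60)

```text
clock: 11.3
position: [0.4808, -0.3585, 0.0206]
ee_rot: [0.001, 0.723, 0.691, 0.0]
contact_force: [-0.5, 0.9, 5.4]
width: 0.0146
gripper_force: 60.8
```

>>> carry_out(delta_pos=[[0,0,-0.02],[0,0,-0.06],[0,0,-0.14],[0,0,-0.24],[0,0,-0.32],[0,0,-0.35],[0,0,-0.35]], turn=[[0,0,0],[0,0,0],[0,0,0],[0,0,0],[0,0,0],[0,0,0],[0,0,0]], claw=[1,1,1,1,1,1,1], force=80)

```text
clock: 12.0
position: [0.4807, -0.3585, 0.1608]
ee_rot: [0.002, 0.723, 0.691, 0.0]
contact_force: [0.4, -0.3, -2.8]
width: 0.0141
gripper_force: 78.6
```

>>> carry_out(delta_pos=[[0.04,0.005,0],[0.12,0.014,0],[0.22,0.025,0],[0.32,0.037,0],[0.42,0.048,0],[0.52,0.06,0],[0.61,0.07,0],[0.67,0.078,0],[0.71,0.0845,0],[0.743,0.0845,0],[0.743,0.0845,0],[0.743,0.0845,0]], turn=[[0,0,0],[0,0,0],[0,0,0],[0,0,-0.042],[0,0,-0.042],[0,0,-0.042],[0,0,-0.042],[0,0,-0.042],[0,0,-0.042],[0,0,-0.042],[0,0,-0.042],[0,0,-0.042]], claw=[1,1,1,1,1,1,1,1,1,1,1,1])

```text
clock: 13.2
position: [0.5263, -0.0624, 0.1583]
ee_rot: [-0.001, 0.715, 0.699, -0.001]
contact_force: [0.1, 0.0, -3.2]
width: 0.014
gripper_force: 78.5
```

```bash
python3 look.py w4 stud_face
python3 - <<'E'
from h import *
def rect(n,m):
    if m.sum()>3: print(n,m.sum(),cv2.minAreaRect((W[m][:,:2]*1000).astype(np.float32)),np.percentile(W[m][:,2],[2,50,98]),W[m][:,:2].min(0),W[m][:,:2].max(0))
for c in ['wrist','top','side']:
    im=manip.get_image(c)
    if c!='wrist': save(im,c+'4.png'); np.savez(c+'4.npz',**im)
    W=cloud(im); z=W[...,2]
    print(c); rect('blade',(abs(W[...,0]-.53)<.06)&(W[...,1]>-.02)&(W[...,1]<.05)&(z>.19)&(z<.345))
    rect('stud',(abs(W[...,0]-.53)<.06)&(W[...,1]>0.045)&(W[...,1]<.1)&(z>.128)&(z<.138))
a=cv2.imread('pics/w4.png')[:,80:480]; b=cv2.imread('pics/side4.png')[150:270,210:330]
cv2.imwrite('pics/c4.png',np.hstack([a,cv2.resize(b,(400,420))]))
E
```

```text
[ 0.5265 -0.0629  0.1586] [[0.023, 1.0, -0.001], [1.0, -0.023, -0.0], [-0.0, -0.001, -1.0]] 13.25
stud_face [([0.5317, 0.0513, 0.0957], 0.61)]
wrist
stud 3538 ((530.5638427734375, 60.66231918334961), (16.368064880371094, 46.091552734375), 88.56624603271484) [0.12965924 0.13457921 0.13611099] [0.50742857 0.05201177] [0.55358716 0.06903157]
top
blade 26 ((527.2804565429688, 12.709259986877441), (1.8307912349700928, 24.685089111328125), 0.9367042779922485) [0.19930968 0.23548521 0.29308478] [5.26502624e-01 3.83329701e-04] [0.52839747 0.025054  ]
stud 36 ((530.115966796875, 68.24002075195312), (13.882530212402344, 42.10585021972656), 85.90203857421875) [0.12930805 0.13407188 0.13779011] [0.50960898 0.06039354] [0.550925   0.07666802]
side
stud 21 ((519.1705932617188, 62.7313346862793), (34.15653991699219, 21.50922203063965), 84.40858459472656) [0.12930603 0.1322337  0.13658751] [0.5079421  0.04558124] [0.53153804 0.0786805 ]
```

View pics/c4.png

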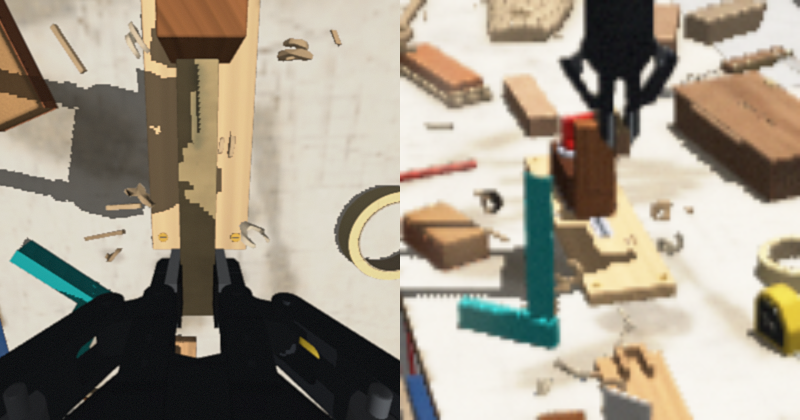

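```bash
python3 - <<'E'
from h import *
im=dict(np.load('w4.npz')); W=cloud(im); z=W[...,2]; print(np.isnan(z).sum())
m=(abs(W[...,0]-.53)<.03)&(z>.16)&(z<.19)&(W[...,1]<.045); P=W[m]
m2=np.zeros_like(m); v,u=np.where(m); print(len(P),u.min(),u.max(),v.min(),v.max())
r=cv2.minAreaRect((P[:,:2]*1000).astype(np.float32));print(r,P.min(0),P.max(0))
q=P[(P[:,1]>-.03)]
c=np.polyfit(q[:,1],q[:,2],1);print('z slope deg',np.degrees(np.arctan(c[0])),np.polyval(c,[-.06,0.03]))
c=np.polyfit(q[:,0],q[:,2],1);print('roll slope deg',np.degrees(np.arctan(c[0])))
ys=np.arange(-.03,.04,.01)
for y in ys:
    s=q[abs(q[:,1]-y)<.005]
    if len(s): print(y.round(3),s[:,0].min().round(4),s[:,0].max().round(4),np.median(s[:,2]).round(4))
E
```

```text
910
10915 231 325 59 316
((522.2188110351562, -22.603023529052734), (41.08940505981445, 115.62189483642578), 6.964179039001465) [ 0.50551678 -0.08026227  0.16098005] [0.54696261 0.03559205 0.1899962 ]
z slope deg -0.006525525172801851 [0.17969071 0.17968046]
roll slope deg -0.37607342653433895
-0.03 0.5186 0.5346 0.1796
-0.02 0.5187 0.5351 0.1796
-0.01 0.519 0.5351 0.1797
0.0 0.5191 0.5355 0.1797
0.01 0.5195 0.5355 0.1797
0.02 0.5195 0.5359 0.1797
0.03 0.5198 0.536 0.1796
0.04 0.5204 0.5355 0.1793
```

>>> carry_out(delta_pos=[[0,0.005,0.05],[0,0.005,0.13],[0,0.005,0.21],[0,0.005,0.27],[0,0.005,0.3],[0,0.005,0.315],[0,0.005,0.315],[0,0.005,0.315]], turn=[[0,0,0],[0,0,0],[0,0,0],[0,0,0],[0,0,0],[0,0,0],[0,0,0],[0,0,0]], claw=[1,1,1,1,1,1,1,1])

```text
clock: 14.25
position: [0.5302, -0.0629, 0.0343]
ee_rot: [0.001, 0.715, 0.699, 0.001]
contact_force: [-0.5, 0.1, -1.5]
width: 0.0144
gripper_force: 78.3
```

```bash
python3 look.py w5
python3 - <<'E'
from h import *
im=dict(np.load('w5.npz')); W=cloud(im); z=W[...,2]
q=W[(abs(W[...,0]-.53)<.03)&(z>.04)&(z<.066)&(W[...,1]<.045)&(W[...,1]>-.03)]
if len(q):
  c=np.polyfit(q[:,1],q[:,2],1);print('slope',np.degrees(np.arctan(c[0])),'top',np.median(q[:,2]))
  for y in (-.02,0,.02): s=q[abs(q[:,1]-y)<.005]; print(y,s[:,0].min().round(4),s[:,0].max().round(4),len(s))
  print('ymax',np.percentile(q[:,1],[98,100]))
b=W[(abs(W[...,0]-.53)<.048)&(z>.01)&(z<.025)&(W[...,1]<.045)&(W[...,1]>-.08)]; print('board',np.median(b[:,2]))
s=W[(abs(W[...,0]-.53)<.06)&(z>.05)&(z<.128)&(W[...,1]>.04)&(W[...,1]<.07)]; print('face',len(s),np.median(s[:,:2],axis=0) if len(s) else 0)
st=W[(abs(W[...,0]-.53)<.06)&(z>.128)&(z<.138)&(W[...,1]>.04)]; print('stud top',st.min(0),st.max(0))
E
```

```text
[ 0.5302 -0.0629  0.0345] [[0.023, 1.0, 0.003], [1.0, -0.023, -0.001], [-0.0, 0.003, -1.0]] 14.3
slope -0.0023660052302586342 top 0.05565352054237789
-0.02 0.5226 0.5389 824
0 0.5229 0.5393 959
0.02 0.5234 0.5398 1112
ymax [0.03390427 0.03510744]
board 0.018700809046933692
face 380 [0.53029782 0.05284897]Traceback (most recent call last):
  File "<stdin>", line 10, in <module>
    return umr_minimum(a, axis, None, out, keepdims, initial, where)
ValueError: zero-size array to reduction operation minimum which has no identity
```

>>> carry_out(delta_pos=[[0.01,-0.004,0.01],[0.02,-0.004,0.015],[0.03,-0.004,0.0175],[0.035,-0.004,0.0175],[0.038,-0.004,0.0175],[0.038,-0.004,0.0175],[0.038,-0.004,0.0175],[0.038,-0.004,0.0175]], turn=[[0,0,0],[0,0,0],[0,0,0],[0,0,0],[0,0,0],[0,0,0],[0,0,0],[0,0,0]], claw=[1,1,1,1,1,1,1,1])

```text
clock: 15.1
position: [0.5283, -0.0471, 0.0267]
ee_rot: [0.0, 0.715, 0.699, 0.001]
contact_force: [0.5, 1.6, 4.6]
width: 0.0141
gripper_force: 79.1
```

>>> carry_out(delta_pos=[[0,0,0.002],[0,0,0.004],[0,0,0.004],[0,0,0.004]], turn=[[0,0,0],[0,0,0],[0,0,0],[0,0,0]], claw=[1,1,1,1])

```text
clock: 15.5
position: [0.5283, -0.0471, 0.0266]
ee_rot: [0.0, 0.715, 0.699, 0.001]
contact_force: [-1.8, 1.5, 15.7]
width: 0.0144
gripper_force: 81.0
```

>>> carry_out(delta_pos=[[0,0,-0.0025],[0,0,-0.0025],[0,0,-0.0025]], turn=[[0,0,0],[0,0,0],[0,0,0]], claw=[1,1,1])

```text
clock: 15.8
position: [0.5283, -0.0471, 0.0267]
ee_rot: [0.0, 0.715, 0.699, 0.001]
contact_force: [-0.2, 1.7, 10.1]
width: 0.0145
gripper_force: 79.9
```

```bash
cat > chk.py <<'E'
from h import *
import sys
im=manip.get_image('wrist'); save(im,sys.argv[1]+'.png'); W=cloud(im); z=W[...,2]
q=W[(abs(W[...,0]-.53)<.02)&(z>.04)&(z<.053)&(W[...,1]<.06)&(W[...,1]>-.02)]
c=np.polyfit(q[:,1],q[:,2],1);print('slope',np.degrees(np.arctan(c[0])),'top',np.median(q[:,2]))
for y in (-.01,0,.01,.02,.03,.04): s=q[abs(q[:,1]-y)<.005]; print(y,s[:,0].min().round(4),s[:,0].max().round(4)) if len(s)>20 else 0
print('ymax',np.percentile(q[:,1],[98,100]))
m=(abs(W[...,0]-.53)<.06)&(z>.06)&(z<.132)&(W[...,1]>.04)&(W[...,1]<.075); s=W[m]
if len(s): print('face',len(s),s.min(0),s.max(0),np.median(s,axis=0))
st=manip.get_state(); p,r=pose(); print(p,r.as_matrix().round(4).tolist(),st['contact_force'],st['moment'],st['clock'])
E
python3 chk.py w6
```

```text
slope 0.04409216080320235 top 0.048146341482416685
-0.01 0.5205 0.5366
0 0.5209 0.5371
0.01 0.5209 0.5371
0.02 0.5213 0.5376
0.03 0.5214 0.5376
0.04 0.5217 0.538
ymax [0.04961967 0.05080971]
face 7916 [0.50725085 0.05166532 0.06000076] [0.55319729 0.05419848 0.10180507] [0.53031489 0.05279288 0.08729914]
[ 0.52831734 -0.04710619  0.0266556 ] [[0.023, 0.9997, 0.0013], [0.9997, -0.023, 0.0005], [0.0005, 0.0013, -1.0]] [-0.58418712  2.01517127  9.1583125 ] [0.17047808 0.18899173 0.02324756] 15.85
```

>>> carry_out(delta_pos=[[0.003,0,0],[0.005,0,0],[0.0075,0,0],[0.0075,0,0],[0.0075,0,0]], turn=[[0,0,0],[0,0,0],[0,0,0],[0,0,0],[0,0,0]], claw=[1,1,1,1,1])

```text
clock: 16.35
position: [0.5287, -0.0459, 0.0266]
ee_rot: [0.002, 0.715, 0.699, -0.0]
contact_force: [-1.3, -3.6, 8.2]
width: 0.0142
gripper_force: 79.9
```

>>> carry_out(delta_pos=[[0.001,0,0],[0.0025,0,0],[0.0025,0,0],[0.0025,0,0]], turn=[[0,0,0],[0,0,0],[0,0,0],[0,0,0]], claw=[1,1,1,1])

```text
clock: 16.75
position: [0.5289, -0.045, 0.0267]
ee_rot: [0.002, 0.715, 0.699, -0.0]
contact_force: [-1.1, -4.8, 7.6]
width: 0.0139
gripper_force: 79.9
```

>>> carry_out(delta_pos=[[0.001,0,0],[0.0025,0,0],[0.0025,0,0],[0.0025,0,0]], turn=[[0,0,0],[0,0,0],[0,0,0],[0,0,0]], claw=[1,1,1,1])

```text
clock: 17.15
position: [0.529, -0.044, 0.0267]
ee_rot: [0.002, 0.715, 0.699, -0.0]
contact_force: [-1.1, -4.9, 8.2]
width: 0.0142
gripper_force: 79.8
```

>>> carry_out(delta_pos=[[0.001,0,0],[0.0025,0,0],[0.0025,0,0],[0.0025,0,0]], turn=[[0,0,0],[0,0,0],[0,0,0],[0,0,0]], claw=[1,1,1,1])

```text
clock: 17.55
position: [0.5291, -0.0435, 0.0267]
ee_rot: [0.002, 0.715, 0.7, -0.0]
contact_force: [-0.9, -6.6, 7.6]
width: 0.0143
gripper_force: 79.7
```

```bash
python3 chk.py w7
```

```text
slope 0.05561085856939145 top 0.048119089610504706
-0.01 0.5212 0.5373
0 0.5215 0.5378
0.01 0.5217 0.5378
0.02 0.5219 0.5382
0.03 0.5221 0.5382
0.04 0.5223 0.5386
ymax [0.05299558 0.05462552]
face 10780 [0.50712126 0.05174044 0.06001745] [0.55339891 0.05422623 0.11146798] [0.53032307 0.05280754 0.0975744 ]
[ 0.52914177 -0.04351738  0.02667732] [[0.0213, 0.9998, 0.0025], [0.9998, -0.0213, -0.0036], [-0.0036, 0.0025, -1.0]] [-0.74337214 -7.24681352  7.04029533] [-0.97233693  0.17195421  0.03548014] 17.6
```

>>> carry_out(delta_pos=[[0.001,0,0.001],[0.0016,0,0.001],[0.0016,0,0.001],[0.0016,0,0.001],[0.0016,0,0.001]], turn=[[0,0,0],[0,0,0],[0,0,0],[0,0,0],[0,0,0]], claw=[1,1,1,1,1])

```text
clock: 18.1
position: [0.5292, -0.0435, 0.0267]
ee_rot: [0.003, 0.714, 0.7, -0.001]
contact_force: [-2.0, -8.3, 10.3]
width: 0.014
gripper_force: 80.1
```

```bash
python3 chk.py w8; python3 - <<'E'
from h import *
im=manip.get_image('side'); save(im,'s8.png')
a=cv2.imread('pics/w8.png')[:,80:480]; b=cv2.imread('pics/s8.png')[140:260,220:340]
cv2.imwrite('pics/c8.png',np.hstack([a,cv2.resize(b,(400,420))]))
E
```

```text
slope 0.05520512767612562 top 0.048121114405665966
-0.01 0.5213 0.5373
0 0.5215 0.5378
0.01 0.5216 0.5378
0.02 0.5219 0.5382
0.03 0.5221 0.5382
0.04 0.5223 0.5386
ymax [0.05294605 0.05437117]
face 10709 [0.50697723 0.05174607 0.06000108] [0.55317075 0.05439116 0.11140182] [0.53030053 0.05281657 0.09753493]
[ 0.52913117 -0.04349844  0.02663703] [[0.0209, 0.9998, 0.0025], [0.9998, -0.0209, -0.0047], [-0.0046, 0.0026, -1.0]] [-2.27886687 -8.32328697  9.81783197] [-1.15863428  0.38971224  0.03667525] 18.15
```

View pics/c8.png

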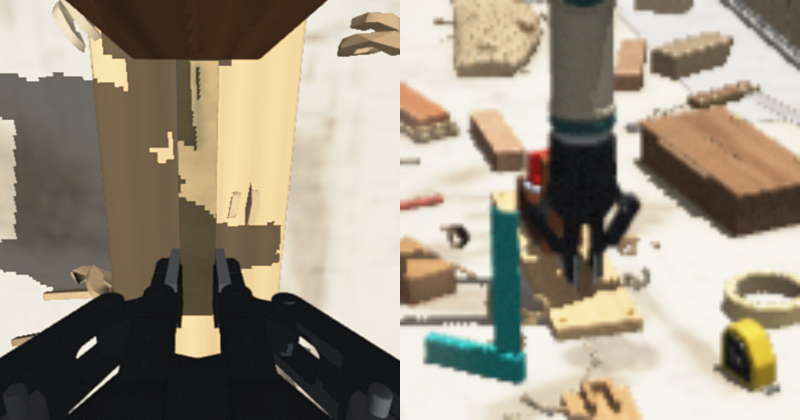

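```bash
python3 -c "
from rig import manip
print(manip.sign_off())"
```

```text
the job is handed in; nothing more can be done
None
```

I tightened the clamp knob to about 1.48 rad, so its bar lies across the board, and the stud stayed put. I then seated the try square flat on the board with its blade edge at the middle of the stud face, still gripped and lightly pressed, and handed the job in at about 18 s; the judge gave no result.

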